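# Release the eccentric lock and slide the tube carriage home

## Task

On the tube rail, turn the eccentric cam clockwise with a fingertip on its lever post until its low point faces the carriage's follower foot; only then push the carriage by its tab, with the loose tube rack riding along, fully home against the end stop. Push only, gently: do not ram the carriage against the cam, grip the lever or lift the rack, leave the cam at its low point and everything else where it stands, and finish clear of it all.

Things in the scene. Friction and masses are not known exactly. Their poses are not given: they have to be found in the camera images.
- rig: White base plate of the tube rail, fixed, 345 x 130 x 12 mm. Origin on the bench at z 0; x is the carriage's forward direction (to the cam; about world +y, heading varies), y left of that, z up. Plate: x -165 to 180, y +-65 mm. Guide strips at y +-56, x -155 to 80, 24 mm above the bench. White code-reader head 55 x 40 x 60 mm high at x -10, y -98.
- carriage (a joint): Aluminium carriage (tray 122 x 90 mm), m along rig x: 0 fully back, 0.070 home on its end stop; starts 0 to 0.014. Stays where left; 2.5 N friction, no spring. Cam high: blocked at 0.044 (further on if part-turned, but not home). Reaches home only with the cam within about 0.5 rad of its low point; at the low point 2 mm then remain between foot and cam.
- cam (a joint): Angle in rad of the eccentric cam about its vertical pivot, positive counter-clockwise from above: 0 = low point straight towards the carriage. Starts 1.5 to 2.6, blocking; turn it clockwise (decreasing) to 0; stops at -0.6 and 2.9. Stays where it is left; stiff, 0.30 Nm (about 4 N at the lever post).
- cam_axis (a point): Top centre of the dark pivot bolt of the cam, at rig (115, 0) mm, 41 mm above the bench. The cam is a steel disc of 32 mm radius, 15 to 35 mm above the bench, its centre 14 mm from the pivot: its rim reaches 46 mm from the pivot at the high point and 18 mm at the low point.
- cam_post (a point): Top centre of the upright steel post on the end of the cam's lever (its sleeve turns freely): 14 mm diameter, 32 to 87 mm above the bench, 75 mm from the pivot. From the pivot the post lies at angle (cam joint - 1.22 rad) from rig x, i.e. 70 deg clockwise of the high point. Lever bar 16 mm wide, top 32 mm above the bench. Free for 45 mm on its counter-clockwise side.
- push_tab (a point): Middle of the rear face of the carriage's upright push tab, 80 mm above the bench: aluminium plate 70 mm wide across the rail, 8 mm thick, 15 to 80 mm above the bench, at the carriage's rear end; push it along rig +x. At rig x = -129 mm + carriage position, y 0. The space behind it is free.
- follower_face (a point): Top centre of the flat front face of the carriage's steel follower foot (50 mm wide, 15 to 39 mm above the bench), which meets the cam's rim; at rig x = 25 mm + carriage position, y 0, 39 mm above the bench.
- rack: Loose white tube rack with twelve capped tubes, 96 x 80 mm, 64 mm high over the caps (top about 91 mm above the bench), sitting in the carriage's tray with 10 mm of play fore and aft and 2 mm sideways; it rides along. Origin at the centre of its underside, 27 mm above the bench.
- vial_a: Small capped sample vial, 28 mm diameter, 60 mm tall, standing on the bench left of the rail beside the carriage's front end. Bystander: leave alone. Origin at the centre of its underside.
- vial_b: Small capped sample vial, 28 mm diameter, 60 mm tall, standing on the bench right of the rail beyond the code reader. Bystander: leave alone. Origin at the centre of its underside.
- amber_bottle: Amber glass reagent bottle with blue cap, 86 mm diameter, 200 mm tall. Bystander: leave alone. Origin at the centre of its underside.
- flask: Conical glass flask, 80 mm diameter at the foot, 125 mm tall. Bystander: leave alone. Origin at the centre of its underside.
- beaker: Glass beaker, 66 mm diameter, 85 mm tall. Bystander: leave alone. Origin at the centre of its underside.
- spare_rack: Empty white tube rack, 110 x 210 x 50 mm. Bystander: leave alone. Origin at the centre of its underside.
There are look-alikes about, which are no part of the job. Leave any green or red look-alike of the rack alone.

How it is judged:
On the way, in this order (a step that is already met when the one before it is completed fails the run):
1. the cam's low point faces the carriage (within 0.45 rad) while the carriage is still well back (under 0.03 m) (value of joint cam between -0.45 and 0.45 rad and value of joint carriage below 0.03 m), for 0.2 s.
2. the carriage is pushed home (0.067 m or more) (value of joint carriage above 0.067 m), for 0.2 s.
At the end, for the whole second after the job is handed in: The cam is within 0.45 rad of its low point, the carriage is at 0.067 m or more of its 0.070 m travel and at rest, and the tube rack still sits upright in the carriage's tray (value of joint cam between -0.45 and 0.45 rad and value of joint carriage above 0.067 m and velocity of joint carriage between -0.005 and 0.005 m/s and distance between rack and push_tab below 0.105 m and angle between rack's own z axis and vertical below 0.1 rad and linear speed of rack below 0.02 m/s); the robot touches nothing.
It fails at once if the carriage is rammed against the cam (more than 15 N) (contact force between carriage and cam above 15 N).
It fails at once if the cam or its post is pinched or forced (more than 30 N from the fingers) (contact force between the fingers and cam above 30 N).
It fails at once if the carriage is pinched or shoved hard (more than 40 N from the fingers) (contact force between the fingers and carriage above 40 N).
It fails at once if the tube rack is lifted (height (world z) of rack above 0.037 m).
It fails at once if a bystander is moved more than 20 mm (distance of any of vial_a, vial_b, amber_bottle, flask, beaker, spare_rack from where it was at the start of the episode above 0.02 m).
It also fails if it takes over 58 s, if anything falls off the work surface, if the arm or the gripper's body presses on something with over 40 N, if the wrist force passes 120 N, or if a joint passes its speed limit or range.

## Robot

A 6-joint arm with a two-finger parallel gripper is mounted at the origin on the work surface. World frame = base frame: x ahead of the robot, y to its left, z up, the work surface at z = 0. Lengths are in m, angles in rad, forces in N, time in s.
With the tool pointing down it reaches from about 0.375 to 0.975 m from the base axis. Payload 3.8 kg.
Tool frame: the origin (TCP) lies midway between the tips of the shut fingers; the grasp point (between the pads) lies 19 mm behind it; z points along the fingers, y is the line along which they close (so a half turn about z gives the same grasp; the last joint's range is limited). The gripper opens to 85 mm and grips with 20 to 120 N. Pads are 22 mm wide; open, the fingers measure 114 mm over their backs; the gripper's body (76 mm by 85 mm) begins 54 mm behind the grasp point. The pads swing forward as they close: fully open they stand 13 mm farther back than shut.
Start: joints at [1.245, 0.264, 1.604, -0, 1.274, -0.037], TCP at [0.192, 0.647, 0.231] pointing down, gripper open.
Joint ranges: [-2.63, 2.63], [-0.94, 2.18], [0.31, 2.57], [-1.31, 4.45], [0, 2.66], [-2.55, 2.55]. Speed limits (rad/s): [2.57, 2.57, 3.14, 3.14, 3.14, 3.14].

## Interface

Orientations are given as a rotation vector (axis times angle).
In Python, from workcell import bot, cams gives the robot as it stands.
- The arm moves only by the tool play_rows, never from a script. Its argument "rows" is a list of rows, each a list of 2 entries, a list of its own where there are three numbers: the shift along the tool's x, y, z scaled (see below), then the turn, a rotation vector about the tool's x, y, z scaled (see below). A call has 1 to 20 rows; each row is the pose to reach, as a shift and turn from the pose commanded when the call began, along the tool's axes at that moment; what a row does not reach only later rows make up. The controller multiplies each number of a shift by 250 mm and each number of a turn by 45 degrees. A row lasts 1/12 s, in which the tool goes at most 41.7 mm and 7.16 degrees, less where a joint would pass 70% of its speed; a pose out of reach is approached as far as the arm can. A call with a number of a shift or a turn outside -1 to 1 is refused whole. A call with a gripper value outside its range is refused whole. "claw" is the opening, from -1 (shut) to 1 (fully open), set as the call begins (left out, the last holds). The fingers move at their own pace and stop on an object; "newtons" is the grip in N (left out, the last holds). Time passes only in rows, so rows that repeat a pose let the fingers close. It gives the time, the measured TCP pose, the force, the opening and the grip force at its end, in the units of the state.
- bot.read_state(): the state, without advancing time (a new reading comes with each control period).
- cams.read_camera(name): name is "side" or "top" or "wrist"; returns a dict with "image" (480x640x3 uint8, red, green, blue), "K" (3x3 intrinsics, pixels), "T" (4x4, takes a point from camera to world coordinates); the wrist camera has in their place "mount" (4x4, takes a point from camera to tool coordinates, whose origin is the TCP and whose axes are the flange's). Camera axes: x right, y down, z forward; pixel columns grow to the right and rows downward; lengths in m; the calibration is good to about 2 mm. The wrist camera is an equidistant fisheye: a pixel r from the principal point sees the ray r / f radians off the axis. A picture is of the moment at which its call begins: read the wrist's pose just before it. There is no depth.
- bot.finish_job(): hands the job in; it is judged then, once.
The state is a dict: "time": time; "q": joint angles; "joint_vel": joint speeds; "joint_torque": joint torques, N m; "tool_pos": TCP position; "tcp_rot": TCP orientation; "wrist_force": force on the tool from outside, world axes, zero at the start; "torque": the same for the moment, N m; "width": opening from 0.0 (shut) to 1.0 (fully open); "grip_force": force on a finger pad.
Only numpy, scipy, OpenCV 4.12 (cv2) and the standard library are available. Lean on these libraries where they do the work, as an engineer would, in place of code of your own. Each camera call takes 0.05 s, during which the arm holds its last target. There are 200 camera calls.

## Working session

There is one attempt and no reset: what is moved stays moved. The work goes in short steps, Python scripts to look and compute and a tool call to move; the robot and the scene stay as the last step left them, time stands still between calls to the robot, and variables do not carry over. Pictures are saved under pics/ and viewed, at most 10 in all, crops included, and the job is handed in when it is done.

Besides the shell and the picture viewer there is one more tool, called after "Emit:" as name([rows], argument=value, ...), one row to a line, values as JSON. play_rows: Moves the arm, as the interface text tells. Its arguments: {"type":"object","properties":{"rows":{"type":"array","items":{"type":"array"}},"claw":{"type":"number"},"newtons":{"type":"number"}},"required":["rows"]}

```bash
mkdir -p pics; ls
python3 - <<'E'
from workcell import bot,cams
import cv2,numpy as np
s=bot.read_state();print(s['time'],s['tool_pos'],s['tcp_rot'],s['width'])
for n in("top","side"):
    c=cams.read_camera(n);cv2.imwrite(f"pics/{n}0.png",c["image"][:,:,::-1]);print(n,c["K"].tolist(),np.round(c["T"],4).tolist())
E
```

```text
pics
0.0 [0.19200304 0.64635422 0.22994371] [-0.45196579 -3.10849957  0.00349025] 0.9978060949159072
top [[482.9906028745407, 0.0, 325.5025227163202], [0.0, 482.9906028745407, 228.736973536451], [0.0, 0.0, 1.0]] [[0.0149, -0.9983, 0.0557, 0.4766], [-0.9998, -0.0157, -0.0154, -0.0151], [0.0162, -0.0554, -0.9983, 1.1537], [0.0, 0.0, 0.0, 1.0]]
side [[507.6154135904316, 0.0, 317.0457884307769], [0.0, 507.6154135904316, 243.47786275559605], [0.0, 0.0, 1.0]] [[0.9963, -0.0516, 0.0683, 0.4892], [-0.0853, -0.5381, 0.8385, -0.8626], [-0.0065, -0.8413, -0.5406, 0.6154], [0.0, 0.0, 0.0, 1.0]]
```

View pics/top0.png

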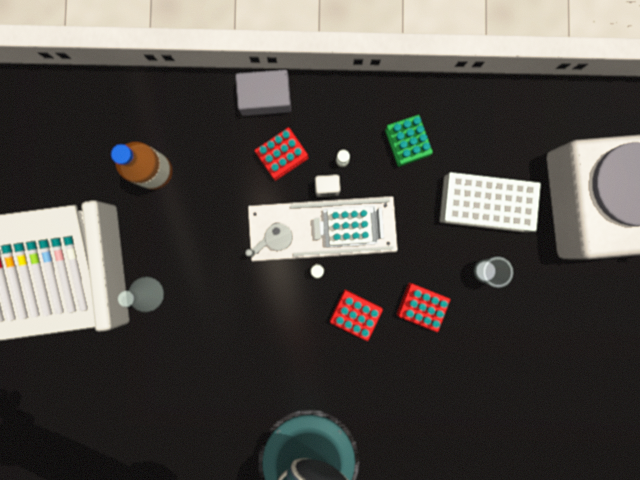

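View pics/side0.png

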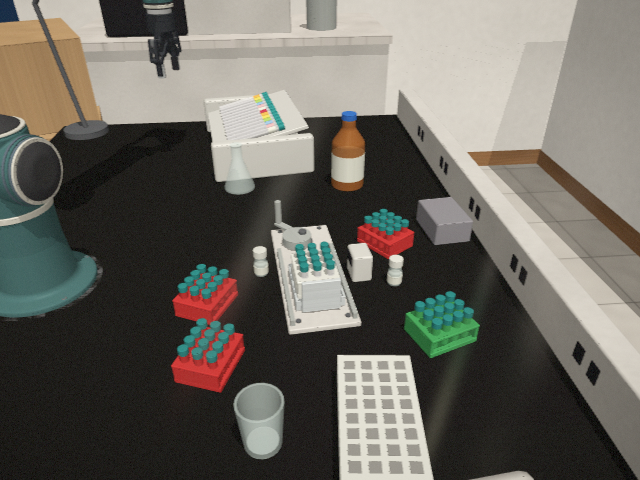

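The top picture shows the white rail at (249–397, 197–261), with the cam pivot near (276,231), the post near (249,253), the carriage and white rack at (350,226), and vials at (343,157) and (317,271). The side picture agrees. The rack candidates are white (350,226), red (282,153), (357,315) and (425,308), and green (409,139). Only the white one sits on the rail in the carriage. I'll confirm it in a crop.

Run:
```python
import cv2
a=cv2.imread("pics/top0.png")[185:285,240:405]
b=cv2.imread("pics/side0.png")[190:340,235:405]
cv2.imwrite("pics/c1.png",cv2.resize(a,None,fx=4.8,fy=4.8,interpolation=cv2.INTER_CUBIC))
cv2.imwrite("pics/c2.png",cv2.resize(b,None,fx=4,fy=4,interpolation=cv2.INTER_CUBIC))
```

```text
(no output)
```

View pics/c1.png

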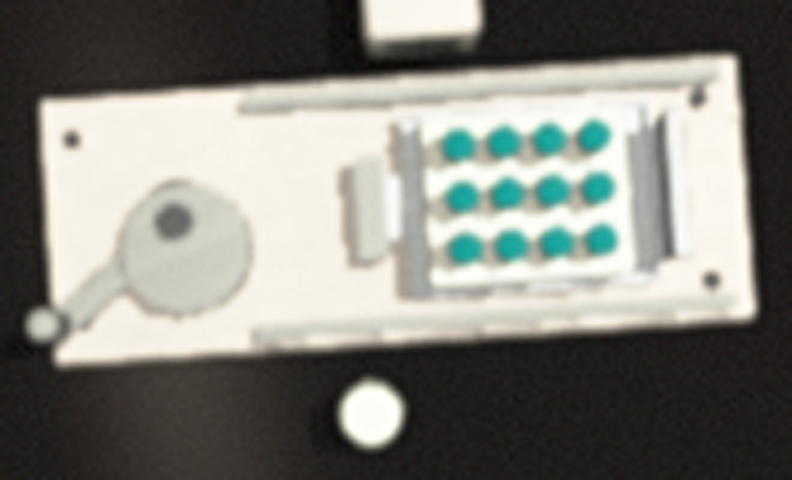

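View pics/c2.png

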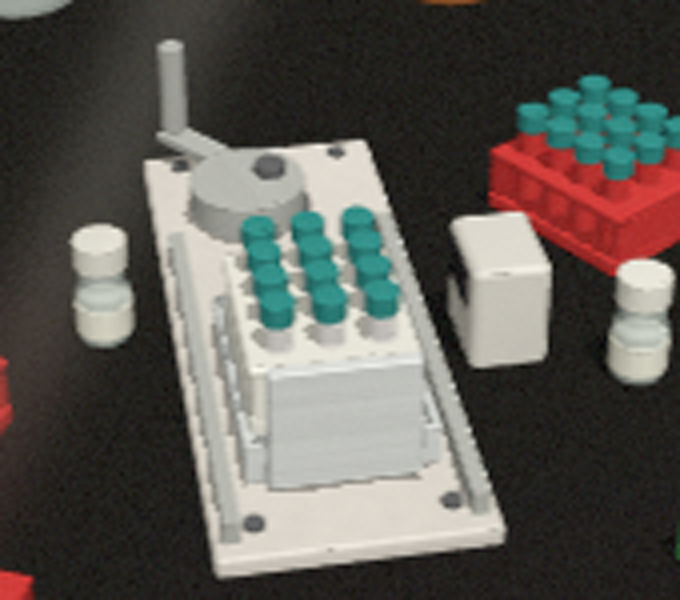

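The crops confirm the target: the white rack in the aluminium tray. In the top crop the bolt is at (173,221), the post top at (43,325), the push tab is the light strip at x≈682 (y 112–257), and the foot's front edge is at x≈345.

```bash
cat > h.py <<'E'
import numpy as np
from workcell import bot,cams
from scipy.spatial.transform import Rotation as R
CT=dict(K=np.array([[482.99,0,325.5],[0,482.99,228.74],[0,0,1]]),T=np.array([[0.0149,-0.9983,0.0557,0.4766],[-0.9998,-0.0157,-0.0154,-0.0151],[0.0162,-0.0554,-0.9983,1.1537],[0,0,0,1]]))
CS=dict(K=np.array([[507.615,0,317.046],[0,507.615,243.478],[0,0,1]]),T=np.array([[0.9963,-0.0516,0.0683,0.4892],[-0.0853,-0.5381,0.8385,-0.8626],[-0.0065,-0.8413,-0.5406,0.6154],[0,0,0,1]]))
def onz(c,p,z):
    d=c["T"][:3,:3]@np.linalg.solve(c["K"],[p[0],p[1],1]);o=c["T"][:3,3]
    return (o+d*(z-o[2])/d[2])[:2]
tp=lambda u,v:(u/4.8+240-.4,v/4.8+185-.4)
sp=lambda u,v:(u/4+235-.4,v/4+190-.4)
E
python3 - <<'E'
from h import *
from scipy.optimize import least_squares
W=np.array([onz(CT,tp(*p),z) for p,z in [((40,98),.012),((738,55),.012),((757,320),.012),((57,365),.012),((173,221),.041)]]+[onz(CS,sp(270,166),.041)])
L=np.array([(.18,-.065),(-.165,-.065),(-.165,.065),(.18,.065),(.115,0),(.115,0)])
def pl(p,l): c,s=np.cos(p[2]),np.sin(p[2]);return p[:2]+l@np.array([[c,s],[-s,c]])
r=least_squares(lambda p:(pl(p,L)-W).ravel(),[.47,0,1.57]);p=r.x
print(p,np.round(r.fun.reshape(-1,2)*1e3,1).tolist())
inv=lambda w:(np.array(w)-p[:2])@np.array([[np.cos(p[2]),-np.sin(p[2])],[np.sin(p[2]),np.cos(p[2])]])
for n,w in [("post",onz(CT,tp(43,325),.087)),("postS",onz(CS,sp(171,46),.087)),("tabrear",onz(CT,tp(690,185),.08)),("foot",onz(CT,tp(348,213),.039)),("vialA",onz(CT,tp(372,414),.06)),("bolt",onz(CT,tp(173,221),.041)),("boltS",onz(CS,sp(270,166),.041))]:
    l=inv(w);print(n,w.round(4),(l*1e3).round(1), np.arctan2(l[1],l[0]-.115)+1.22)
np.save("rig.npy",p)
s=bot.read_state();print(R.from_rotvec(s['tcp_rot']).as_matrix().round(3),s['q'])
E
```

```text
[ 0.54218765 -0.03334828  1.6500272 ] [[-0.9, -0.6], [-0.8, 0.5], [0.9, 0.5], [0.8, 0.6], [0.6, -1.2], [-0.6, 0.2]]
post [0.4815 0.137 ] [174.6  47. ] 1.8876864898528098
postS [0.4832 0.1384] [175.9  45.2] 1.8584176144641509
tabrear [ 0.5511 -0.1606] [-127.6    1.2] 4.356538660327474
foot [ 0.5378 -0.0013] [32.3  1.9] 4.33888880086563
vialA [ 0.4422 -0.0144] [26.8 98.2] 3.5226227044498613
bolt [0.5325 0.0825] [116.3   0.5] 1.5986272074840677
boltS [0.5336 0.0811] [114.7  -0.5] -0.791627792763901
[[-0.959  0.285 -0.001]
 [ 0.285  0.959 -0.002]
 [ 0.    -0.002 -1.   ]] [ 1.24510950e+00  2.64704622e-01  1.60525899e+00  4.30590519e-06
  1.27369936e+00 -3.69212889e-02]
```

```bash
cat >> h.py <<'E'
P=np.load("rig.npy");PIV=np.array([.533,.082])
def ready(): s=bot.read_state(); return s
def rel(s,pos,yaw):
    """shift/turn entries to bring TCP to pos, tool -x heading yaw, pointing down"""
    R0=R.from_rotvec(s['tcp_rot']);x=-np.array([np.cos(yaw),np.sin(yaw),0]);z=np.array([0,0,-1.])
    Rt=R.from_matrix(np.c_[x,np.cross(z,x),z])
    return [((R0.inv().apply(np.array(pos)-s['tool_pos']))/.25).round(3).tolist(),((R0.inv()*Rt).as_rotvec()/(np.pi/4)).round(3).tolist()]
def arc(a,off,z):
    """finger at ccw offset off from a post at rig angle a"""
    w=a+P[2];t=w-np.pi/2
    q=PIV+.075*np.array([np.cos(w),np.sin(w)])-off*np.array([np.cos(t),np.sin(t)])
    return [*q,z],t
E
python3 - <<'E'
from h import *
s=ready();p,t=arc(.65,.033,.23);print(p,t)
print(rel(s,[.33,.41,.235],.2));print(rel(s,p,t))
E
```

```text
[np.float64(0.45842010333238814), np.float64(0.11593875385231948), 0.23] 0.7292308704974482
[[-0.798, -0.749, -0.018], [-0.003, -0.001, -0.622]]
[[-1.626, -1.731, 0.004], [-0.002, -0.001, -1.296]]
```

Emit:
play_rows([
  [[-0.4,-0.375,-0.01],[0,0,-0.31]],
  [[-0.798,-0.749,-0.02],[0,0,-0.62]],
  [[-0.798,-0.749,-0.02],[0,0,-0.62]],
  [[-0.798,-0.749,-0.02],[0,0,-0.62]],
  [[-0.798,-0.749,-0.02],[0,0,-0.62]],
  [[-0.798,-0.749,-0.02],[0,0,-0.62]],
  [[-0.798,-0.749,-0.02],[0,0,-0.62]],
  [[-0.798,-0.749,-0.02],[0,0,-0.62]],
  [[-0.798,-0.749,-0.02],[0,0,-0.62]],
  [[-0.798,-0.749,-0.02],[0,0,-0.62]],
  [[-0.798,-0.749,-0.02],[0,0,-0.62]],
  [[-0.798,-0.749,-0.02],[0,0,-0.62]],
], claw=-1, newtons=40)

```text
time: 1.1
tool_pos: [0.3295, 0.4117, 0.2361]
tcp_rot: [0.313, -3.126, 0.0]
wrist_force: [1.1, -0.2, -0.4]
width: -0.001
grip_force: 0.0
```

Run:
```python
from h import *
s=ready();p,t=arc(.65,.033,.23);print(rel(s,p,t),s['width'],s['q'])
```

```text
[[-0.271, -1.262, 0.024], [0.0, -0.001, -0.674]] -0.0011236277731753671 [ 8.48412154e-01 -1.95491608e-02  1.91127865e+00  2.69475609e-04
  1.25018596e+00 -9.22202645e-01]
```

Emit:
play_rows([
  [[-0.1,-0.5,0],[0,0,-0.3]],
  [[-0.21,-1.0,0],[0,0,-0.67]],
  [[-0.21,-1.0,0],[0,0,-0.67]],
  [[-0.21,-1.0,0],[0,0,-0.67]],
  [[-0.21,-1.0,0],[0,0,-0.67]],
  [[-0.21,-1.0,0],[0,0,-0.67]],
  [[-0.21,-1.0,0],[0,0,-0.67]],
  [[-0.21,-1.0,0],[0,0,-0.67]],
  [[-0.21,-1.0,0],[0,0,-0.67]],
  [[-0.21,-1.0,0],[0,0,-0.67]],
  [[-0.21,-1.0,0],[0,0,-0.67]],
])

```text
time: 2.02
tool_pos: [0.4304, 0.1773, 0.2362]
tcp_rot: [1.116, -2.936, -0.001]
wrist_force: [-0.7, 0.4, -0.1]
width: -0.001
grip_force: 0.0
```

Run:
```python
from h import *
s=ready();p,t=arc(.65,.033,.23);print(rel(s,p,t));p[2]=.05;print(rel(s,p,t),s['tool_pos'],s['q'])
```

```text
[[0.079, -0.258, 0.025], [0.001, -0.0, -0.004]]
[[0.079, -0.258, 0.745], [0.001, -0.0, -0.004]] [0.43044559 0.17726691 0.23615938] [ 3.36808080e-01 -1.44363418e-01  2.02619413e+00  4.68293810e-04
  1.26005833e+00 -1.96039473e+00]
```

Emit:
play_rows([
  [[0.04,-0.13,0.01],[0,0,0]],
  [[0.079,-0.258,0.02],[0,0,-0.004]],
  [[0.079,-0.258,0.02],[0,0,-0.004]],
  [[0.079,-0.258,0.12],[0,0,-0.004]],
  [[0.079,-0.258,0.24],[0,0,-0.004]],
  [[0.079,-0.258,0.36],[0,0,-0.004]],
  [[0.079,-0.258,0.46],[0,0,-0.004]],
  [[0.079,-0.258,0.55],[0,0,-0.004]],
  [[0.079,-0.258,0.63],[0,0,-0.004]],
  [[0.079,-0.258,0.7],[0,0,-0.004]],
  [[0.079,-0.258,0.745],[0,0,-0.004]],
  [[0.079,-0.258,0.745],[0,0,-0.004]],
  [[0.079,-0.258,0.745],[0,0,-0.004]],
])

```text
time: 3.1
tool_pos: [0.4583, 0.1154, 0.0498]
tcp_rot: [1.119, -2.934, -0.001]
wrist_force: [0.7, 0.0, 0.0]
width: 0.003
grip_force: 0.0
```

```bash
cat >> h.py <<'E'
def arcrows(a,offs,z=.05):
    s=ready();print(s['tool_pos'],s['wrist_force'])
    print([rel(s,*arc(x,o,z)) for x,o in zip(a,offs)])
E
python3 - <<'E'
from h import *
import cv2
c=cams.read_camera("top")["image"][185:285,230:405,::-1];cv2.imwrite("pics/t1.png",cv2.resize(c,None,fx=4,fy=4,interpolation=cv2.INTER_CUBIC))
# approach 1.7 mm/row to contact, then begin turning
offs=list(np.linspace(.0315,.018,10))+[.018]*10
a=[.65]*10+list(.65-.025*np.arange(1,11))
arcrows(a,offs)
E
```

```text
[0.45926533 0.11536156 0.05067843] [0.57494017 0.03159537 0.76942748]
[[[-0.005, 0.004, 0.003], [-0.0, 0.001, -0.001]], [[-0.011, 0.004, 0.003], [-0.0, 0.001, -0.001]], [[-0.017, 0.004, 0.003], [-0.0, 0.001, -0.001]], [[-0.023, 0.004, 0.003], [-0.0, 0.001, -0.001]], [[-0.029, 0.004, 0.003], [-0.0, 0.001, -0.001]], [[-0.035, 0.004, 0.003], [-0.0, 0.001, -0.001]], [[-0.041, 0.004, 0.003], [-0.0, 0.001, -0.001]], [[-0.047, 0.004, 0.003], [-0.0, 0.001, -0.001]], [[-0.053, 0.004, 0.003], [-0.0, 0.001, -0.001]], [[-0.059, 0.004, 0.003], [-0.0, 0.001, -0.001]], [[-0.067, 0.006, 0.003], [-0.0, 0.001, 0.031]], [[-0.074, 0.007, 0.003], [-0.0, 0.001, 0.063]], [[-0.082, 0.009, 0.003], [-0.0, 0.001, 0.095]], [[-0.089, 0.01, 0.003], [-0.0, 0.001, 0.126]], [[-0.097, 0.011, 0.003], [-0.0, 0.001, 0.158]], [[-0.105, 0.011, 0.003], [-0.0, 0.001, 0.19]], [[-0.112, 0.012, 0.003], [-0.0, 0.001, 0.222]], [[-0.12, 0.012, 0.003], [-0.0, 0.001, 0.254]], [[-0.128, 0.013, 0.003], [-0.0, 0.001, 0.285]], [[-0.135, 0.013, 0.003], [-0.0, 0.001, 0.317]]]
```

View pics/t1.png

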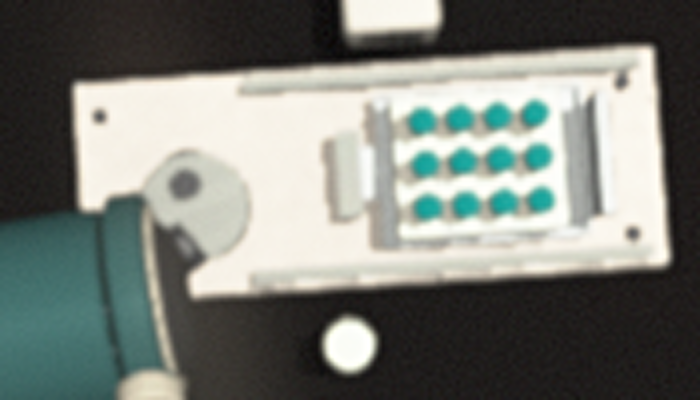

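The picture shows the cam unmoved: bolt at (184,183), disc still towards the lower right. The wrist covers the post. I'll start the push.

Emit:
play_rows([
  [[-0.005,0.004,0.003],[0,0,0]],
  [[-0.011,0.004,0.003],[0,0,0]],
  [[-0.017,0.004,0.003],[0,0,0]],
  [[-0.023,0.004,0.003],[0,0,0]],
  [[-0.029,0.004,0.003],[0,0,0]],
  [[-0.035,0.004,0.003],[0,0,0]],
  [[-0.041,0.004,0.003],[0,0,0]],
  [[-0.047,0.004,0.003],[0,0,0]],
  [[-0.053,0.004,0.003],[0,0,0]],
  [[-0.059,0.004,0.003],[0,0,0]],
  [[-0.067,0.006,0.003],[0,0,0.03]],
  [[-0.074,0.007,0.003],[0,0,0.06]],
  [[-0.082,0.009,0.003],[0,0,0.095]],
  [[-0.089,0.01,0.003],[0,0,0.125]],
  [[-0.097,0.011,0.003],[0,0,0.16]],
  [[-0.105,0.011,0.003],[0,0,0.19]],
  [[-0.112,0.012,0.003],[0,0,0.22]],
  [[-0.12,0.012,0.003],[0,0,0.255]],
  [[-0.128,0.013,0.003],[0,0,0.285]],
  [[-0.135,0.013,0.003],[0,0,0.32]],
])

```text
time: 4.82
tool_pos: [0.4804, 0.139, 0.0489]
tcp_rot: [0.738, -3.05, 0.001]
wrist_force: [-4.2, -1.5, 2.8]
width: -0.005
grip_force: 2.1
```

Run:
```python
from h import *
arcrows(.40-.03*np.arange(1,21),[.018]*20)
```

```text
[0.48035024 0.13895107 0.04889273] [-4.22729157 -1.47554222  2.8452994 ]
[[[-0.019, 0.003, -0.004], [0.001, -0.005, 0.033]], [[-0.028, 0.005, -0.005], [0.001, -0.005, 0.071]], [[-0.037, 0.006, -0.005], [0.0, -0.005, 0.109]], [[-0.046, 0.007, -0.005], [0.0, -0.005, 0.148]], [[-0.055, 0.008, -0.005], [0.0, -0.005, 0.186]], [[-0.065, 0.009, -0.005], [0.0, -0.005, 0.224]], [[-0.074, 0.009, -0.005], [0.0, -0.005, 0.262]], [[-0.083, 0.01, -0.005], [0.0, -0.005, 0.3]], [[-0.092, 0.009, -0.005], [0.0, -0.005, 0.339]], [[-0.102, 0.009, -0.005], [-0.0, -0.005, 0.377]], [[-0.111, 0.008, -0.005], [-0.0, -0.005, 0.415]], [[-0.12, 0.007, -0.005], [-0.0, -0.005, 0.453]], [[-0.129, 0.006, -0.005], [-0.0, -0.005, 0.491]], [[-0.138, 0.005, -0.005], [-0.0, -0.005, 0.53]], [[-0.147, 0.003, -0.005], [-0.0, -0.005, 0.568]], [[-0.156, 0.001, -0.005], [-0.0, -0.005, 0.606]], [[-0.165, -0.002, -0.005], [-0.001, -0.005, 0.644]], [[-0.174, -0.004, -0.005], [-0.001, -0.005, 0.682]], [[-0.183, -0.007, -0.005], [-0.001, -0.005, 0.72]], [[-0.192, -0.01, -0.005], [-0.001, -0.005, 0.759]]]
```

Emit:
play_rows([
  [[-0.011,0.003,-0.002],[0,0,0.033]],
  [[-0.02,0.005,-0.002],[0,0,0.07]],
  [[-0.029,0.006,-0.002],[0,0,0.11]],
  [[-0.038,0.007,-0.002],[0,0,0.15]],
  [[-0.047,0.008,-0.002],[0,0,0.185]],
  [[-0.057,0.009,-0.002],[0,0,0.225]],
  [[-0.066,0.009,-0.002],[0,0,0.26]],
  [[-0.075,0.01,-0.002],[0,0,0.3]],
  [[-0.084,0.009,-0.002],[0,0,0.34]],
  [[-0.094,0.009,-0.002],[0,0,0.375]],
  [[-0.103,0.008,-0.002],[0,0,0.415]],
  [[-0.112,0.007,-0.002],[0,0,0.455]],
  [[-0.121,0.006,-0.002],[0,0,0.49]],
  [[-0.13,0.005,-0.002],[0,0,0.53]],
  [[-0.139,0.003,-0.002],[0,0,0.57]],
  [[-0.148,0.001,-0.002],[0,0,0.605]],
  [[-0.157,-0.002,-0.002],[0,0,0.645]],
  [[-0.166,-0.004,-0.002],[0,0,0.68]],
  [[-0.175,-0.007,-0.002],[0,0,0.72]],
  [[-0.184,-0.01,-0.002],[0,0,0.76]],
])

```text
time: 6.48
tool_pos: [0.5219, 0.1583, 0.049]
tcp_rot: [-0.192, -3.131, 0.001]
wrist_force: [-4.4, 1.0, 1.8]
width: -0.001
grip_force: 2.1
```

Run:
```python
from h import *
arcrows(-.20-.03*np.arange(1,21),[.018]*20)
```

```text
[0.52186473 0.15826913 0.04897307] [-4.38852844  0.96530067  1.77530763]
[[[-0.018, 0.005, -0.004], [-0.001, -0.006, 0.036]], [[-0.027, 0.006, -0.004], [-0.001, -0.006, 0.074]], [[-0.036, 0.008, -0.004], [-0.002, -0.006, 0.112]], [[-0.045, 0.009, -0.004], [-0.002, -0.005, 0.151]], [[-0.055, 0.01, -0.004], [-0.002, -0.005, 0.189]], [[-0.064, 0.011, -0.004], [-0.002, -0.005, 0.227]], [[-0.073, 0.011, -0.004], [-0.002, -0.005, 0.265]], [[-0.082, 0.011, -0.004], [-0.002, -0.005, 0.303]], [[-0.092, 0.011, -0.005], [-0.002, -0.005, 0.342]], [[-0.101, 0.011, -0.005], [-0.002, -0.005, 0.38]], [[-0.11, 0.01, -0.005], [-0.002, -0.005, 0.418]], [[-0.119, 0.009, -0.005], [-0.002, -0.005, 0.456]], [[-0.128, 0.008, -0.005], [-0.002, -0.005, 0.494]], [[-0.138, 0.006, -0.005], [-0.002, -0.005, 0.533]], [[-0.147, 0.004, -0.005], [-0.003, -0.005, 0.571]], [[-0.156, 0.002, -0.005], [-0.003, -0.005, 0.609]], [[-0.165, -0.0, -0.005], [-0.003, -0.005, 0.647]], [[-0.173, -0.003, -0.005], [-0.003, -0.005, 0.685]], [[-0.182, -0.006, -0.005], [-0.003, -0.005, 0.724]], [[-0.191, -0.009, -0.005], [-0.003, -0.005, 0.762]]]
```

Emit:
play_rows([
  [[-0.01,0.005,-0.003],[0,0,0.036]],
  [[-0.019,0.006,-0.003],[0,0,0.074]],
  [[-0.028,0.008,-0.003],[0,0,0.112]],
  [[-0.037,0.009,-0.003],[0,0,0.15]],
  [[-0.047,0.01,-0.003],[0,0,0.19]],
  [[-0.056,0.011,-0.003],[0,0,0.227]],
  [[-0.065,0.011,-0.003],[0,0,0.265]],
  [[-0.074,0.011,-0.003],[0,0,0.303]],
  [[-0.084,0.011,-0.003],[0,0,0.34]],
  [[-0.093,0.011,-0.003],[0,0,0.38]],
  [[-0.102,0.01,-0.003],[0,0,0.418]],
  [[-0.111,0.009,-0.003],[0,0,0.456]],
  [[-0.12,0.008,-0.003],[0,0,0.494]],
  [[-0.13,0.006,-0.003],[0,0,0.533]],
  [[-0.139,0.004,-0.003],[0,0,0.57]],
  [[-0.148,0.002,-0.003],[0,0,0.61]],
  [[-0.157,0,-0.003],[0,0,0.647]],
  [[-0.165,-0.003,-0.003],[0,0,0.685]],
  [[-0.174,-0.006,-0.003],[0,0,0.724]],
  [[-0.183,-0.009,-0.003],[0,0,0.762]],
])

```text
time: 8.15
tool_pos: [0.5668, 0.1511, 0.0492]
tcp_rot: [-1.106, -2.935, 0.002]
wrist_force: [-3.0, 2.1, -0.6]
width: -0.001
grip_force: 2.1
```

Run:
```python
from h import *
arcrows(-.80-.03*np.arange(1,15),[.018]*14)
```

```text
[0.56680972 0.15106    0.0491539 ] [-3.03577455  2.14463512 -0.62668976]
[[[-0.018, 0.005, -0.003], [-0.004, -0.005, 0.038]], [[-0.027, 0.007, -0.004], [-0.004, -0.005, 0.076]], [[-0.036, 0.008, -0.004], [-0.004, -0.005, 0.114]], [[-0.045, 0.01, -0.004], [-0.004, -0.005, 0.153]], [[-0.054, 0.011, -0.004], [-0.004, -0.005, 0.191]], [[-0.064, 0.011, -0.004], [-0.004, -0.005, 0.229]], [[-0.073, 0.012, -0.004], [-0.004, -0.005, 0.267]], [[-0.082, 0.012, -0.004], [-0.004, -0.004, 0.305]], [[-0.091, 0.012, -0.004], [-0.004, -0.004, 0.344]], [[-0.101, 0.011, -0.004], [-0.004, -0.004, 0.382]], [[-0.11, 0.01, -0.004], [-0.004, -0.004, 0.42]], [[-0.119, 0.009, -0.004], [-0.004, -0.004, 0.458]], [[-0.128, 0.008, -0.004], [-0.005, -0.004, 0.496]], [[-0.137, 0.007, -0.004], [-0.005, -0.004, 0.535]]]
```

Emit:
play_rows([
  [[-0.01,0.005,-0.003],[0,0,0.038]],
  [[-0.019,0.007,-0.003],[0,0,0.076]],
  [[-0.028,0.008,-0.003],[0,0,0.114]],
  [[-0.037,0.01,-0.003],[0,0,0.153]],
  [[-0.046,0.011,-0.003],[0,0,0.19]],
  [[-0.056,0.011,-0.003],[0,0,0.23]],
  [[-0.065,0.012,-0.003],[0,0,0.267]],
  [[-0.074,0.012,-0.003],[0,0,0.305]],
  [[-0.083,0.012,-0.003],[0,0,0.344]],
  [[-0.093,0.011,-0.003],[0,0,0.38]],
  [[-0.102,0.01,-0.003],[0,0,0.42]],
  [[-0.111,0.009,-0.003],[0,0,0.458]],
  [[-0.12,0.008,-0.003],[0,0,0.496]],
  [[-0.129,0.007,-0.003],[0,0,0.53]],
  [[-0.137,0.006,-0.003],[0,0,0.54]],
  [[-0.137,0.006,-0.003],[0,0,0.54]],
  [[-0.137,0.006,-0.003],[0,0,0.54]],
])

```text
time: 9.57
tool_pos: [0.5957, 0.1292, 0.0511]
tcp_rot: [-1.699, -2.642, 0.0]
wrist_force: [-0.4, 3.8, -3.1]
width: 0.004
grip_force: 1.9
```

Run:
```python
from h import *
s=ready();print(s['q'].round(2) if hasattr(s['q'],'round') else s['q'])
p,t=arc(-1.22,.018,.05);print(rel(s,p,t))
p,t=arc(-1.22,.038,.05);print(rel(s,p,t))
```

```text
[ 0.17  0.31  1.9   0.    0.93 -0.26]
[[0.005, -0.007, 0.004], [-0.0, -0.0, -0.003]]
[[0.085, -0.007, 0.004], [-0.0, -0.0, -0.003]]
```

Emit:
play_rows([
  [[0.03,-0.007,0],[0,0,0]],
  [[0.07,-0.007,0],[0,0,0]],
  [[0.1,-0.007,0],[0,0,0]],
  [[0.1,-0.007,-0.05],[0,0,0]],
  [[0.1,-0.007,-0.15],[0,0,0]],
  [[0.1,-0.007,-0.3],[0,0,0]],
  [[0.1,-0.007,-0.45],[0,0,0]],
  [[0.1,-0.007,-0.6],[0,0,0]],
  [[0.1,-0.007,-0.6],[0,0,0]],
  [[0.1,-0.007,-0.6],[0,0,0]],
])

```text
time: 10.4
tool_pos: [0.5867, 0.1518, 0.2071]
tcp_rot: [1.695, 2.636, 0.01]
wrist_force: [-0.2, 0.1, -0.1]
width: -0.001
grip_force: 0.0
```

Run:
```python
from h import *
s=ready();h=P[2];d=np.array([np.cos(h),np.sin(h)])
q=P[:2]+d*(-.129+.003-.036)
print(q,s['tool_pos'],s['q']);yaw=h-np.pi
print(rel(s,[*q,.2],yaw));print(rel(s,[*q,.05],yaw))
```

```text
[ 0.55500963 -0.19484006] [0.58674653 0.15184416 0.20706425] [ 2.12421180e-01  1.44758215e-01  1.79157765e+00 -5.28483359e-04
  1.19541380e+00 -2.15443251e-01]
[[-1.209, -0.691, 0.025], [0.013, 0.001, 0.444]]
[[-1.207, -0.697, 0.625], [0.013, 0.001, 0.444]]
```

Emit:
play_rows([
  [[-0.15,-0.08,0],[0,0,0.1]],
  [[-1.0,-0.57,0],[0,0,0.444]],
  [[-1.0,-0.57,0],[0,0,0.444]],
  [[-1.0,-0.57,0],[0,0,0.444]],
  [[-1.0,-0.57,0],[0,0,0.444]],
  [[-1.0,-0.57,0],[0,0,0.444]],
  [[-1.0,-0.57,0],[0,0,0.444]],
  [[-1.0,-0.57,0],[0,0,0.444]],
  [[-1.0,-0.57,0],[0,0,0.444]],
  [[-1.0,-0.57,0],[0,0,0.444]],
  [[-1.0,-0.57,0],[0,0,0.444]],
])

```text
time: 11.32
tool_pos: [0.5575, -0.1342, 0.2007]
tcp_rot: [-2.13, -2.308, 0.0]
wrist_force: [0.5, -0.8, -0.3]
width: -0.001
grip_force: 0.0
```

Run:
```python
from h import *
import cv2
s=ready();h=P[2];d=np.array([np.cos(h),np.sin(h)])
q=P[:2]+d*(-.129+.003-.036);yaw=h-np.pi
print(s['tool_pos']);print(rel(s,[*q,.2],yaw));print(rel(s,[*q,.05],yaw))
c=cams.read_camera("top")["image"][175:285,240:405,::-1];cv2.imwrite("pics/t2.png",cv2.resize(c,None,fx=4.8,fy=4.8,interpolation=cv2.INTER_CUBIC))
```

```text
[ 0.55747935 -0.13416725  0.20068727]
[[-0.241, -0.029, 0.003], [-0.001, -0.001, 0.001]]
[[-0.242, -0.029, 0.603], [-0.001, -0.001, 0.001]]
```

View pics/t2.png

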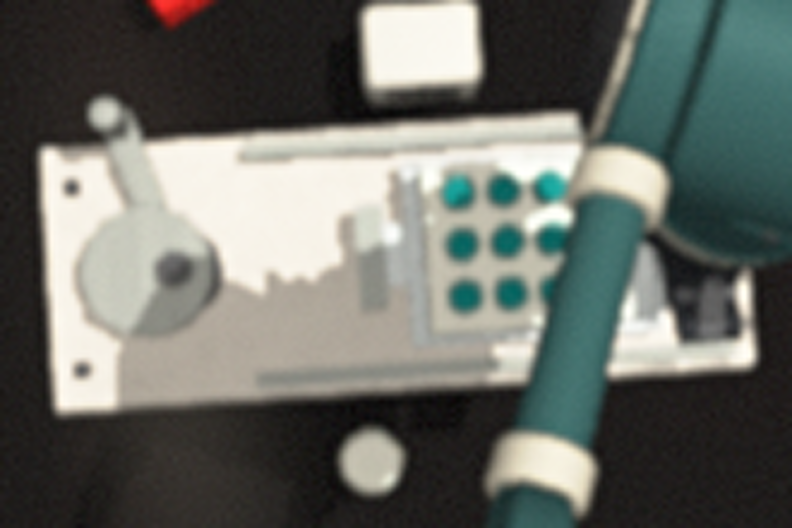

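The cam has turned: the disc is now left of the bolt at (173,270), away from the carriage, and the post is at (105,113). The carriage foot is unmoved at x≈348. Now I'll go down behind the tab.

Emit:
play_rows([
  [[-0.12,-0.015,0],[0,0,0]],
  [[-0.242,-0.029,0],[0,0,0]],
  [[-0.242,-0.029,0],[0,0,0]],
  [[-0.242,-0.029,0],[0,0,0]],
  [[-0.242,-0.029,0.1],[0,0,0]],
  [[-0.242,-0.029,0.2],[0,0,0]],
  [[-0.242,-0.029,0.3],[0,0,0]],
  [[-0.242,-0.029,0.4],[0,0,0]],
  [[-0.242,-0.029,0.5],[0,0,0]],
  [[-0.242,-0.029,0.56],[0,0,0]],
  [[-0.242,-0.029,0.6],[0,0,0]],
  [[-0.242,-0.029,0.6],[0,0,0]],
  [[-0.242,-0.029,0.6],[0,0,0]],
])

```text
time: 12.45
tool_pos: [0.5554, -0.1952, 0.0512]
tcp_rot: [-2.13, -2.308, 0.0]
wrist_force: [1.2, -0.3, 0.2]
width: 0.002
grip_force: 0.0
```

```bash
cat >> h.py <<'E'
def tgt(x):
    h=P[2];return [*(P[:2]+x*np.array([np.cos(h),np.sin(h)])),.05],h-np.pi
def rigx(s): return (np.array(s['tool_pos'])[:2]-P[:2])@np.array([np.cos(P[2]),np.sin(P[2])])
E
python3 - <<'E'
from h import *
w=onz(CT,tp(105,65),.087)-PIV;print("cam",np.arctan2(w[1],w[0])-P[2]+1.22,np.hypot(*w))
s=ready();print(s['tool_pos'],s['wrist_force'],rigx(s))
for x in(-.15,-.138,-.10,-.075,-.070): print(x,rel(s,*tgt(x)))
E
```

```text
cam -0.02725202170886054 0.0747346583918683
[ 0.55540942 -0.19517373  0.05120208] [ 1.23808008 -0.27279649  0.21951124] -0.16236425958104664
-0.15 [[0.049, -0.001, 0.005], [-0.001, -0.001, 0.001]]
-0.138 [[0.097, -0.001, 0.005], [-0.001, -0.001, 0.001]]
-0.1 [[0.249, -0.001, 0.005], [-0.001, -0.001, 0.001]]
-0.075 [[0.349, -0.001, 0.005], [-0.001, -0.001, 0.001]]
-0.07 [[0.369, -0.001, 0.005], [-0.001, -0.001, 0.001]]
```

Emit:
play_rows([
  [[0.012,0,0.004],[0,0,0]],
  [[0.024,0,0.004],[0,0,0]],
  [[0.036,0,0.004],[0,0,0]],
  [[0.044,0,0.004],[0,0,0]],
  [[0.052,0,0.004],[0,0,0]],
  [[0.06,0,0.004],[0,0,0]],
  [[0.068,0,0.004],[0,0,0]],
  [[0.076,0,0.004],[0,0,0]],
  [[0.084,0,0.004],[0,0,0]],
  [[0.092,0,0.004],[0,0,0]],
  [[0.1,0,0.004],[0,0,0]],
  [[0.108,0,0.004],[0,0,0]],
  [[0.116,0,0.004],[0,0,0]],
  [[0.124,0,0.004],[0,0,0]],
  [[0.132,0,0.004],[0,0,0]],
  [[0.14,0,0.004],[0,0,0]],
  [[0.148,0,0.004],[0,0,0]],
  [[0.156,0,0.004],[0,0,0]],
  [[0.164,0,0.004],[0,0,0]],
  [[0.172,0,0.004],[0,0,0]],
])

```text
time: 14.12
tool_pos: [0.5518, -0.1533, 0.0503]
tcp_rot: [-2.132, -2.307, 0.0]
wrist_force: [-0.2, -2.5, -1.1]
width: -0.001
grip_force: 1.4
```

Emit:
play_rows([
  [[0.008,0,0],[0,0,0]],
  [[0.016,0,0],[0,0,0]],
  [[0.024,0,0],[0,0,0]],
  [[0.032,0,0],[0,0,0]],
  [[0.04,0,0],[0,0,0]],
  [[0.048,0,0],[0,0,0]],
  [[0.056,0,0],[0,0,0]],
  [[0.064,0,0],[0,0,0]],
  [[0.072,0,0],[0,0,0]],
  [[0.08,0,0],[0,0,0]],
  [[0.088,0,0],[0,0,0]],
  [[0.096,0,0],[0,0,0]],
  [[0.104,0,0],[0,0,0]],
  [[0.112,0,0],[0,0,0]],
  [[0.12,0,0],[0,0,0]],
  [[0.128,0,0],[0,0,0]],
  [[0.136,0,0],[0,0,0]],
  [[0.144,0,0],[0,0,0]],
])

```text
time: 15.62
tool_pos: [0.5489, -0.1174, 0.0502]
tcp_rot: [-2.132, -2.307, 0.0]
wrist_force: [-2.0, -2.4, -0.7]
width: 0.003
grip_force: 1.4
```

Run:
```python
from h import *
s=ready();print(s['tool_pos'],s['wrist_force'],rigx(s))
for x in(-.075,-.070): print(x,rel(s,*tgt(x)))
```

```text
[ 0.5489048  -0.11735221  0.05021885] [-2.02622025 -2.38062004 -0.68433227] -0.0842720552697564
-0.075 [[0.037, -0.0, 0.001], [-0.0, -0.0, -0.0]]
-0.07 [[0.057, -0.0, 0.001], [-0.0, -0.0, -0.0]]
```

Pushing at about 2.5 N. The last ~14 mm goes slower, and I'll watch the force for the end stop.

Emit:
play_rows([
  [[0.006,0,0],[0,0,0]],
  [[0.012,0,0],[0,0,0]],
  [[0.018,0,0],[0,0,0]],
  [[0.023,0,0],[0,0,0]],
  [[0.027,0,0],[0,0,0]],
  [[0.031,0,0],[0,0,0]],
  [[0.035,0,0],[0,0,0]],
  [[0.038,0,0],[0,0,0]],
  [[0.041,0,0],[0,0,0]],
  [[0.044,0,0],[0,0,0]],
  [[0.047,0,0],[0,0,0]],
  [[0.05,0,0],[0,0,0]],
  [[0.05,0,0],[0,0,0]],
  [[0.05,0,0],[0,0,0]],
])

```text
time: 16.78
tool_pos: [0.5484, -0.1049, 0.0504]
tcp_rot: [2.132, 2.307, 0.001]
wrist_force: [-1.0, -1.4, 0.3]
width: 0.001
grip_force: 0.7
```

Emit:
play_rows([
  [[0.003,0,0],[0,0,0]],
  [[0.006,0,0],[0,0,0]],
  [[0.009,0,0],[0,0,0]],
  [[0.012,0,0],[0,0,0]],
  [[0.012,0,0],[0,0,0]],
])

```text
time: 17.2
tool_pos: [0.5482, -0.102, 0.0504]
tcp_rot: [2.132, 2.307, 0.001]
wrist_force: [-0.1, -1.7, -1.3]
width: -0.002
grip_force: 1.0
```

Emit:
play_rows([
  [[0.003,0,0],[0,0,0]],
  [[0.006,0,0],[0,0,0]],
  [[0.009,0,0],[0,0,0]],
  [[0.009,0,0],[0,0,0]],
])

```text
time: 17.53
tool_pos: [0.5481, -0.1012, 0.0504]
tcp_rot: [2.13, 2.306, -0.002]
wrist_force: [0.7, -8.6, -2.6]
width: 0.001
grip_force: 3.7
```

Emit:
play_rows([
  [[0.003,0,0],[0,0,0]],
  [[0.006,0,0],[0,0,0]],
  [[0.006,0,0],[0,0,0]],
])

```text
time: 17.78
tool_pos: [0.5481, -0.1011, 0.0505]
tcp_rot: [2.128, 2.306, -0.004]
wrist_force: [0.1, -12.9, -2.8]
width: 0.002
grip_force: 6.4
```

The force has risen to 13 N with the TCP stopped, so the carriage is on its end stop. I'll back off, rise and check.

Emit:
play_rows([
  [[-0.01,0,0],[0,0,0]],
  [[-0.03,0,0],[0,0,0]],
  [[-0.08,0,0],[0,0,0]],
  [[-0.14,0,0],[0,0,0]],
  [[-0.2,0,0],[0,0,0]],
  [[-0.2,0,-0.1],[0,0,0]],
  [[-0.2,0,-0.25],[0,0,0]],
  [[-0.2,0,-0.4],[0,0,0]],
  [[-0.25,0,-0.6],[0,0,0]],
  [[-0.4,0,-0.7],[0,0,0]],
  [[-0.55,0,-0.7],[0,0,0]],
  [[-0.7,0,-0.7],[0,0,0]],
  [[-0.7,0,-0.7],[0,0,0]],
  [[-0.7,0,-0.7],[0,0,0]],
  [[-0.7,0,-0.7],[0,0,0]],
])

```text
time: 19.03
tool_pos: [0.5608, -0.2732, 0.2246]
tcp_rot: [-2.133, -2.304, -0.0]
wrist_force: [-0.2, -1.0, 0.7]
width: 0.002
grip_force: 0.0
```

Run:
```python
from h import *
import cv2
c=cams.read_camera("top")["image"][175:285,240:405,::-1];cv2.imwrite("pics/t3.png",cv2.resize(c,None,fx=4.8,fy=4.8,interpolation=cv2.INTER_CUBIC))
```

```text
(no output)
```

View pics/t3.png

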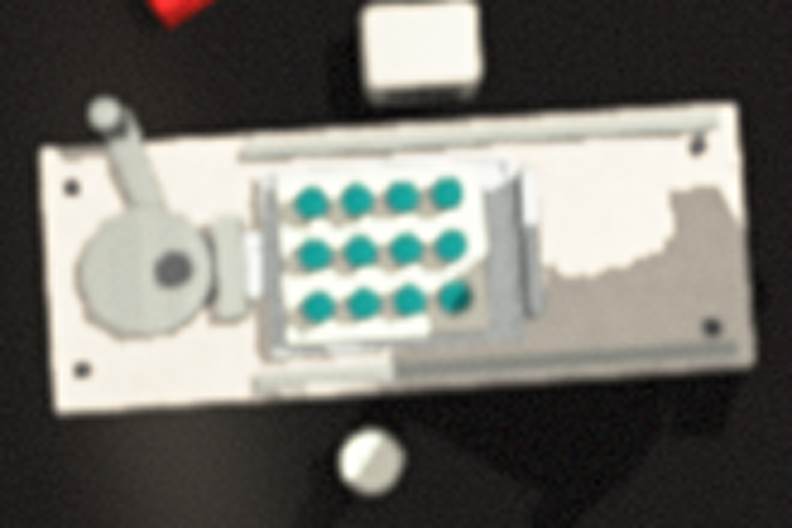

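The foot is at x≈213, just short of the cam rim. The cam is still low (post at 105,113), the rack is seated, and the arm is clear.

```bash
python3 -c "
from workcell import bot
print(bot.finish_job())"
```

```text
the job is handed in; nothing more can be done
None
```

I turned the cam clockwise to its low point (measured at about -0.03 rad), then pushed the carriage onto its end stop (about 13 N at the stop) with the rack riding along; the job is handed in with the arm clear, and no verdict was returned.

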